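# Unpack the sample stem and hold it in the ring gauge

### The job

Fold both carton flaps back past upright so that they lean well outwards, then lift the sample stem out of the carton and lower its rod from above through the bore of the ring gauge without letting the stem touch the gauge. Finish still holding the stem: upright and motionless, centred in the bore with an even gap all round, its tip about 20 mm below the underside of the ring. Leave the vial, the timer and the tape roll alone.

Things in the scene. Friction and masses are not known exactly. Their poses are not given: they have to be found in the camera images.
- carton: Fixed cardboard carton, open top, outside 110 (x) by 128 (y) by 128 mm high, walls 4 mm, stiff; short dust flaps folded down outside its x faces (117 mm over them). Origin: centre of the underside; y runs from the right flap's side to the left flap's. Inside is a grey packing block, top face 79 mm above the origin, with one upright 14 mm hole in the middle that holds the stem's rod. Carton and gauge may stand in either of two places.
- flap_left (a joint): Hinge of the flap on the carton's +y side, along the top edge of that wall (parallel to the carton's x). 0 = closed (lying flat towards the middle), 1.57 = upright, 2.4 = stop, leaning outwards. Starts ajar (0.85 to 1.2). The crease is slightly stiff (about 0.012 N m), so the flap stays where it is left. Flap: cardboard 108 (along the hinge) by 60 by 3 mm.
- flap_right (a joint): Hinge of the like flap on the carton's -y side; same values and size, opens towards -y.
- flap_left_hinge (a point): Middle of the left flap's hinge line, on the carton's top edge: 128 mm above and 62 mm to +y of the carton's origin.
- flap_right_hinge (a point): Middle of the right flap's hinge line: 128 mm above and 62 mm to -y of the carton's origin.
- flap_left_edge (a point): Middle of the left flap's free edge, 60 mm from its hinge.
- flap_right_edge (a point): Middle of the right flap's free edge, 60 mm from its hinge.
- stem: Loose sample stem, about 60 g, 120 mm long, upright in the carton, its grip inside the carton's mouth (top about 1 mm above the rim at most). Origin: centre of the rod's lower end; z runs up the stem. Steel rod 8 mm thick from z = 0 to 70 mm, square steel flange 24 by 24 mm from 70 to 74 mm, then a black square grip 20 by 20 mm from 74 to 120 mm, its faces square to the stem's x and y.
- stem_tip (a point): Centre of the rod's lower end (the stem's origin).
- stem_shoulder (a point): On the stem's axis where the rod meets the flange, 70 mm above the tip.
- gauge: Fixed non-contact ring gauge. Origin: on the bore's axis at the surface. Base plate 120 (x) by 100 (y) mm, 12 mm high, reaching 50 mm to -x and 70 mm to +x; dark ring of 60 mm outer diameter and 24 mm height (z = 72 to 96 mm) with an upright through bore of 20 mm diameter, open space below it; carried by a column at +x (x = 45 to 67 mm, 44 mm wide) whose top, at 93 mm (screw heads 95 mm), is no higher than the ring.
- bore (a point): Centre of the bore at the ring's upper face, 96 mm above the surface; z points up along the bore. The ring's underside is 24 mm below this point.
- vial: Bystander: small glass vial with screw cap, 27 mm across and 59 mm high, standing between carton and gauge; origin at the centre of its underside.
- timer: Bystander: small lab timer, 62 by 66 by 20 mm, lying behind the work; origin at the centre of its underside.
- ptfe_tape: Bystander: roll of white tape, 52 mm across, 13 mm high, lying behind right of the work; origin at the centre of its underside.
There are look-alikes about, which are no part of the job. There is more than one size of the stem; the one meant has the size given above.

How it is judged:
By the outcome, as a careful person would: the job done as asked, in the order asked, and still so for the second after the job is handed in, while the arm keeps its last pose, push and grip.
It also fails if it takes over 67 s, if anything falls off the work surface, if the arm or the gripper's body presses on something with over 40 N, if the wrist force passes 120 N, or if a joint passes its speed limit or range.

### The arm

A 6-joint arm with a two-finger parallel gripper is mounted at the origin on a cart in front of the work surface, level with it; the furniture and walls round the work are solid. World frame = base frame: x ahead of the robot, y to its left, z up, the work surface at z = 0. Lengths are in m, angles in degrees, forces in N, time in s.
With the tool pointing down it reaches from about 0.35 to 0.875 m from the base axis. Payload 4.2 kg.
Tool frame: the origin (TCP) lies midway between the tips of the shut fingers; the grasp point (between the pads) lies 19 mm behind it; z points along the fingers, y is the line along which they close (so a half turn about z gives the same grasp; the last joint's range is limited). The gripper opens to 87 mm and grips with 3 to 60 N. Pads are 19 mm wide; open, the fingers measure 117 mm over their backs; the gripper's body (75 mm by 190 mm) begins 51 mm behind the grasp point.
Start: joints at [-53.594, 22.042, 0.453, 0, -68.411, -14.817], TCP at [0.23, -0.581, 0.223] pointing down, gripper open.
Joint ranges: [-179.83, 179.83], [-69.29, 118.12], [-61.27, 80.66], [-181.25, 117.63], [-171.15, -9.14], [-177.46, 177.46]. Speed limits (degrees/s): [159.86, 159.86, 180, 180, 180, 180].

### API

Orientations are given as a 3x3 rotation matrix whose columns are the frame's x, y, z axes.
In Python, from station import sense, capture, camera_params, finish_job gives the robot as it stands.
- The arm moves only by the tool drive_tool, never from a script. Its argument "rows" is a list of rows, each an object of numbers: "tx", "ty", "tz": the shift along the tool's x, y, z in cm; "ax", "ay", "az": the turn, a rotation vector about the tool's x, y, z in rad; "claw": the finger opening in cm, from 0 to 8.7. In form: [{"tx": .., "ty": .., "tz": .., "ax": .., "ay": .., "az": .., "claw": ..}, ...]. A call has 1 to 10 rows; each row shifts and turns the commanded pose from where the row before left it, along the tool's axes as they then stand; what a row does not reach is not made up. A row lasts 1/12 s, in which the tool goes at most 41.7 mm and 7.16 degrees, less where a joint would pass 70% of its speed; a pose out of reach is approached as far as the arm can. A call with a gripper value outside its range is refused whole. The fingers move at their own pace and stop on an object; the grip force is fixed at half the most. Time passes only in rows, so rows that do not move let the fingers close. It gives the time, the measured TCP pose, the force, the opening and the grip force at its end, in the units of the state.
- sense(): the state, without advancing time (a new reading comes with each control period).
- capture(name): name is "scene" or "top" or "wrist"; returns (picture, depth): 384x512x3 uint8, red, green, blue; 384x512 float32, m along the optical axis (not along the pixel's ray), 0 where there is no reading.
- camera_params(name): a dict with "intrinsics" (3x3 intrinsics, pixels), "R" (3x3) and "t" (3): a world point X has camera coordinates R X + t; the wrist camera has in their place "tool_from_camera" (4x4, takes a point from camera to tool coordinates, whose origin is the TCP and whose axes are the flange's). Camera axes: x right, y down, z forward; pixel columns grow to the right and rows downward; lengths in m; the calibration is good to about 2 mm. A picture is of the moment at which its call begins: read the wrist's pose just before it. camera_params takes no time and is no camera call.
- finish_job(): hands the job in; it is judged then, once.
The state is a dict: "time_s": time; "joints": joint angles; "joint_velocities": joint speeds; "effort": joint torques, N m; "tcp_pos": TCP position; "ee_rot": TCP orientation; "wrist_force": force on the tool from outside, world axes, zero at the start; "moment": the same for the moment, N m; "gripper_width": opening from 0.0 (shut) to 1.0 (fully open); "gripper_force": force on a finger pad.
Only numpy, scipy, OpenCV 4.12 (cv2) and the standard library are available. Lean on these libraries where they do the work, as an engineer would, in place of code of your own. Each camera call takes 0.05 s, during which the arm holds its last target. There are 200 camera calls.

## Working session

There is one attempt and no reset: what is moved stays moved. The work goes in short steps, Python scripts to look and compute and a tool call to move; the robot and the scene stay as the last step left them, time stands still between calls to the robot, and variables do not carry over. Pictures are saved under pics/ and viewed, at most 10 in all, crops included, and the job is handed in when it is done.

Besides the shell and the picture viewer there is one more tool, called in YAML: its name, and indented under it one key for each argument. drive_tool: Moves the arm, as the interface text tells. Its arguments: {"type":"object","properties":{"rows":{"type":"array"}},"required":["rows"]}

```bash
mkdir -p pics; ls
python3 - <<'E'
from station import *
import cv2,numpy as np
s=sense();print(s['time_s'],s['tcp_pos'],s['ee_rot'],s['wrist_force'])
ims=[]
for n in('scene','top'):
    p,d=capture(n);np.savez(f'{n}.npz',p=p,d=d);c=camera_params(n);print(n,c)
    cv2.imwrite(f'pics/{n}0.png',p[...,::-1])
print(camera_params('wrist'))
E
```

```text
pics
0.0 [ 0.22973292 -0.5805754   0.22144643] [[-9.29911928e-01 -3.67781100e-01 -9.31820619e-04]
 [-3.67782262e-01  9.29909702e-01  2.03790956e-03]
 [ 1.17004417e-04  2.23778350e-03 -9.99997489e-01]] [-0.27395367 -0.86601416 -0.19217615]
scene {'intrinsics': array([[425.70846728,   0.        , 252.21671827],
       [  0.        , 425.70846728, 195.80923916],
       [  0.        ,   0.        ,   1.        ]]), 'R': array([[-0.54008064, -0.8411681 ,  0.02737008],
       [-0.35577168,  0.19871291, -0.91320299],
       [ 0.76271844, -0.50294076, -0.40658478]]), 't': array([0.3530293 , 0.308307  , 0.72783878])}
top {'intrinsics': array([[348.84331055,   0.        , 255.95077352],
       [  0.        , 348.84331055, 188.02897199],
       [  0.        ,   0.        ,   1.        ]]), 'R': array([[ 0.02309225, -0.9997256 , -0.00393466],
       [-0.98491378, -0.02207462, -0.17163203],
       [ 0.17149808,  0.00783867, -0.98515327]]), 't': array([0.03814264, 0.59104405, 1.01244441])}
{'intrinsics': array([[335.85495159,   0.        , 254.12927734],
       [  0.        , 335.85495159, 185.87229368],
       [  0.        ,   0.        ,   1.        ]]), 'tool_from_camera': array([[-1.54744963e-05, -9.67615140e-01, -2.52430070e-01,
         7.04166695e-02],
       [ 9.99999647e-01,  1.96979745e-04, -8.16364999e-04,
        -1.66630779e-04],
       [ 8.39650743e-04, -2.52429994e-01,  9.67614796e-01,
        -1.62925859e-01],
       [ 0.00000000e+00,  0.00000000e+00,  0.00000000e+00,
         1.00000000e+00]])}
```

View pics/scene0.png

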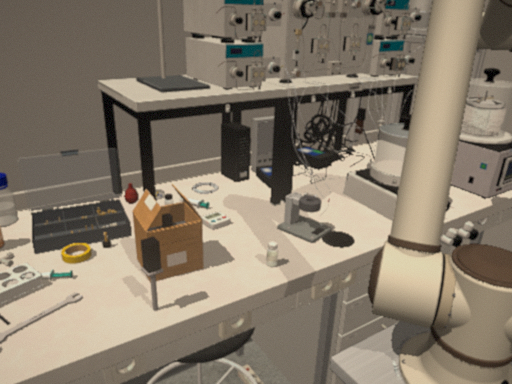

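View pics/top0.png

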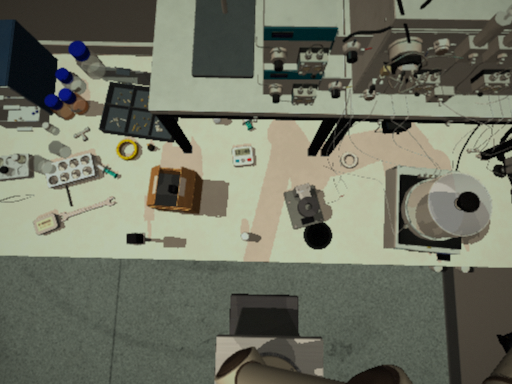

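The scene view shows the carton at about (168,240), with a black-gripped stem inside it near (167,205). A taller look-alike stands at (153,265), the gauge is at (305,215) and the vial at (272,255). In the top view the carton is at (175,189), the look-alike at (136,238), the gauge at (305,205) and the vial at (245,237).

```bash
cat > h.py <<'E'
from station import *
import cv2,numpy as np
def cloud(n,p=None,d=None,pose=None):
    c=camera_params(n);K=c['intrinsics']
    if d is None: 
        if n=='wrist': s=sense();pose=(np.array(s['ee_rot']),np.array(s['tcp_pos']))
        p,d=capture(n)
    v,u=np.mgrid[:384,:512]
    X=np.stack([(u-K[0,2])/K[0,0]*d,(v-K[1,2])/K[1,1]*d,d],-1)
    if n=='wrist':
        T=c['tool_from_camera'];X=X@T[:3,:3].T+T[:3,3];X=X@pose[0].T+pose[1]
    else: X=(X-c['t'])@c['R']
    X[d==0]=np.nan
    return p,X
def proj(n,P):
    c=camera_params(n);q=c['R']@np.array(P)+c['t'];q=c['intrinsics']@q;return q[:2]/q[2]
def crop(p,u0,v0,u1,v1,k): return cv2.resize(p[v0:v1,u0:u1],None,fx=k,fy=k,interpolation=cv2.INTER_CUBIC)[...,::-1]
E
python3 - <<'E'
from h import *
z=np.load('scene.npz');t=np.load('top.npz')
a=crop(z['p'],120,170,220,290,5);b=crop(t['p'],130,150,210,220,5);c=crop(t['p'],270,170,340,245,4)
H=np.zeros((600,800,3),np.uint8);H[:,:400]=cv2.resize(a[:, :],(400,480)).repeat(1,0) if 0 else 0
a=cv2.resize(a,(400,480));H[:480,:400]=a;H[:350,400:800]=b;c=cv2.resize(c,(233,250));H[350:,400:633]=c
cv2.imwrite('pics/crop1.png',H)
for n,f,boxs in(('scene',z,dict(stand=(140,235,165,312),vial=(265,240,280,268))),('top',t,dict(carton=(145,162,205,215),gauge=(283,180,328,228),stand=(124,230,148,246),vial=(238,228,252,244)))):
    p,X=cloud(n,f['p'],f['d'])
    for k,(u0,v0,u1,v1) in boxs.items():
        q=X[v0:v1,u0:u1].reshape(-1,3);q=q[q[:,2]>.02]
        print(n,k,len(q),np.percentile(q,[1,10,50,90,99],axis=0).round(3).tolist())
p,X=cloud('top',t['p'],t['d'])
print((X[164:214:3,146:204:4,2]*1000).round(0))
# ring fit top
q=X[180:228,283:328].reshape(-1,3);r=q[(q[:,2]>.09)&(q[:,2]<.103)];print(len(r),r.mean(0),r.min(0),r.max(0))
print((X[182:228:3,284:328:3,2]*1000).round(0))
E
```

```text
scene stand 1098 [[0.412, 0.319, 0.022], [0.414, 0.325, 0.046], [0.423, 0.377, 0.113], [0.519, 0.391, 0.16], [0.587, 0.393, 0.163]]
scene vial 201 [[0.429, 0.071, 0.021], [0.431, 0.074, 0.025], [0.437, 0.085, 0.044], [0.447, 0.092, 0.061], [0.451, 0.093, 0.062]]
top carton 2196 [[0.511, 0.226, 0.028], [0.518, 0.23, 0.077], [0.566, 0.291, 0.126], [0.617, 0.341, 0.172], [0.626, 0.353, 0.181]]
top gauge 537 [[0.502, -0.127, 0.03], [0.513, -0.116, 0.085], [0.547, -0.092, 0.094], [0.585, -0.071, 0.097], [0.595, -0.062, 0.099]]
top stand 217 [[0.411, 0.365, 0.034], [0.415, 0.368, 0.098], [0.426, 0.373, 0.154], [0.438, 0.39, 0.162], [0.441, 0.395, 0.164]]
top vial 64 [[0.43, 0.072, 0.038], [0.433, 0.075, 0.042], [0.441, 0.083, 0.058], [0.45, 0.092, 0.06], [0.453, 0.096, 0.062]]
[[ -0.  -2.  -0.  -1.  -1.  -0.   1.  -1.  -0.   2.   1.  -4.  -2.   3.
   -3.]
 [  5.   3. 151. 178.   3.   0.  -1.   1.   3. 182.   3.  -1.   0.  -2.
    2.]
 [  0.   4. 156. 180. 128. 129. 127. 128. 125. 177. 164. 153.  -1.  -2.
    3.]
 [  2. 131. 158. 177.  83.  88.  95.  97. 101. 178. 163. 148. 133.  -1.
    2.
[... 1469 characters left out ...]
. -0.]
 [14. 12. 10. 16. 15. 92. 94. 96. 98.  9. 11. -1.  2. -2.  4.]
 [-3.  7.  9. 12. 11. 85. 97. 97. 95. 98. 93. 14. -5. -1.  1.]
 [-1. 15. 16. 15. 11. 98. 95. 96. 94. 95. 95. 94.  1. -0.  0.]
 [ 2. 16. 11. 11. 10. 96. 96. 13. 15. 94. 93. 96. -1.  1. -3.]
 [ 2. 10. 13. 11. 10. 98. 97. 95. 10. 97. 98. 96.  3.  1. -1.]
 [ 2. -1. 13. 13.  9. 95. 95. 96. 94. 96. 98. 12. 15.  0.  1.]
 [ 4.  0. 13. 16. 17. 12. 98. 95. 97. 95. 12. 11. 12. -0.  1.]
 [-2.  1. 14. 15. 11. 12. 12. 11. 16. 11. 13. 11.  9. -4.  4.]
 [ 1. -1.  0. 11. 12. 10. 12. 11. 13. 13. 10.  8. 15. 10. -4.]
 [ 1.  1.  0. 13. 11. 13. 15. 12. 12. 13.  2.  4.  5.  2.  1.]
 [-3. -3. -2. 12.  8. 13. 12.  3.  3.  3.  1. -4. -1.  0.  2.]]
```

View pics/crop1.png

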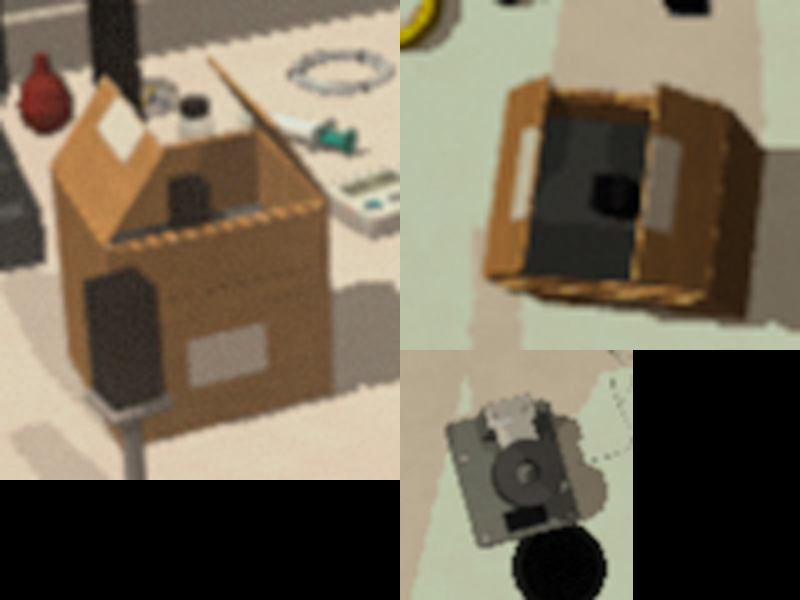

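The crop shows the stem's black grip inside the carton, top z about 0.128, at about (617,195) in the crop. The look-alike outside is 0.16 m high, so it is the wrong size. The candidates are: the grip in the carton at top px (173,189), which I choose; the standing stem at top px (136,238); and the dark vial cap behind at scene px (168,196). Next I fit the carton, flaps, grip and bore.

Run:
```python
from h import *
t=np.load('top.npz');p,X=cloud('top',t['p'],t['d'])
q=X[160:218,143:206].reshape(-1,3);q=q[np.isfinite(q[:,2])]
def plane(q,it=3):
    for _ in range(it):
        c=q.mean(0);n=np.linalg.svd(q-c)[2][2];n*=np.sign(n[2]) or 1;r=abs((q-c)@n);q=q[r<max(.003,0)*1.5]
    return c,n,len(q)
for nm,m in(('L',(q[:,1]>.305)&(q[:,2]>.135)),('R',(q[:,1]<.285)&(q[:,2]>.135))):
    c,n,k=plane(q[m]);print(nm,k,c.round(3),n.round(3),'yaw of carton x',np.degrees(np.arctan2(n[0],n[1])) ,'steep',np.degrees(np.arccos(n[2])))
m=(q[:,2]>.12)&(q[:,2]<.185)
P=q[m][:,:2].astype(np.float32);print('rect',cv2.minAreaRect(P))
# grey floor of block
f=q[(abs(q[:,2]-.079)<.006)][:,:2].astype(np.float32);print('floor',cv2.minAreaRect(f))
# grip top
g=X[183:198,166:182].reshape(-1,3);g=g[abs(g[:,2]-.128)<.005];print('grip',len(g),g.mean(0),g.min(0),g.max(0))
# ring
r=X[180:228,283:328].reshape(-1,3);r=r[(r[:,2]>.088)&(r[:,2]<.103)]
rr=r[r[:,0]<.555][:,:2].astype(np.float32);print('ring',cv2.minEnclosingCircle(rr),len(rr))
col=r[r[:,0]>.575];print('col',col.mean(0))
```

```text
L 293 [0.572 0.334 0.16 ] [0.048 0.796 0.604] yaw of carton x 3.4578681467236767 steep 52.84959484098516
R 553 [0.566 0.245 0.16 ] [-0.055 -0.865  0.498] yaw of carton x -176.34484504462858 steep 60.1147570996686
rect ((0.5702705383300781, 0.2915659546852112), (0.1287449598312378, 0.1179002970457077), 86.26976013183594)
floor ((0.5705946087837219, 0.2882664203643799), (0.12130408734083176, 0.10759791731834412), 86.0565185546875)
grip 53 [0.57047848 0.29068804 0.12843207] [0.5597622  0.28092864 0.12362531] [0.58021159 0.30026966 0.13289987]
ring ((0.5315789580345154, -0.09898408502340317), 0.030472273007035255) 287
col [ 0.58573704 -0.08478349  0.09296621]
```

drive_tool:
  rows:
    - {"tx":-1.61,"ty":3.39,"tz":-0.75,"claw":8.7}
    - {"tx":-1.61,"ty":3.39,"tz":-0.75,"claw":8.7}
    - {"tx":-1.61,"ty":3.39,"tz":-0.75,"claw":6}
    - {"tx":-1.61,"ty":3.39,"tz":-0.75,"claw":4}
    - {"tx":-1.61,"ty":3.39,"tz":-0.75,"claw":2}
    - {"tx":-1.61,"ty":3.39,"tz":-0.75,"claw":0}
    - {"tx":-1.61,"ty":3.39,"tz":-0.75,"claw":0}
    - {"tx":-1.61,"ty":3.39,"tz":-0.75,"claw":0}

```text
invalid input at $.rows[0]: expected keys tx, ty, tz, ax, ay, az, claw
```

drive_tool:
  rows:
    - {"tx":-2.82,"ty":2.3,"tz":0.17,"claw":0}
    - {"tx":-2.82,"ty":2.3,"tz":0.17,"claw":0}
    - {"tx":-2.82,"ty":2.3,"tz":0.17,"claw":0}
    - {"tx":-2.82,"ty":2.3,"tz":0.17,"claw":0}
    - {"tx":-2.82,"ty":2.3,"tz":0.17,"claw":0}
    - {"tx":-2.82,"ty":2.3,"tz":0.17,"claw":0}
    - {"tx":-2.82,"ty":2.3,"tz":0.17,"claw":0}
    - {"tx":-2.82,"ty":2.3,"tz":0.17,"claw":0}
    - {"tx":-2.82,"ty":2.3,"tz":0.17,"claw":0}

```text
invalid input at $.rows[0]: expected keys tx, ty, tz, ax, ay, az, claw
```

drive_tool:
  rows:
    - {"tx":-2.82,"ty":2.3,"tz":0.17,"claw":0}
    - {"tx":-2.82,"ty":2.3,"tz":0.17,"claw":0}
    - {"tx":-2.82,"ty":2.3,"tz":0.17,"claw":0}
    - {"tx":-2.82,"ty":2.3,"tz":0.17,"claw":0}
    - {"tx":-2.82,"ty":2.3,"tz":0.17,"claw":0}
    - {"tx":-2.82,"ty":2.3,"tz":0.17,"claw":0}
    - {"tx":-2.82,"ty":2.3,"tz":0.17,"claw":0}
    - {"tx":-2.82,"ty":2.3,"tz":0.17,"claw":0}
    - {"tx":-2.82,"ty":2.3,"tz":0.17,"claw":0}

```text
invalid input at $.rows[0]: expected keys tx, ty, tz, ax, ay, az, claw
```

drive_tool:
  rows:
    - {"az":-0.1134}
    - {"az":-0.1134}
    - {"az":-0.1134}
    - {"az":-0.1134}
    - {"az":-0.1134}
    - {"az":-0.1134}
    - {"az":-0.1134}
    - {"az":-0.1134}
    - {"az":-0.1134}
    - {"az":-0.1134}

```text
invalid input at $.rows[0]: expected keys tx, ty, tz, ax, ay, az, claw
```

Run:
```python
from h import *
s=sense();R=np.array(s['ee_rot']);P=np.array(s['tcp_pos']);print(s['time_s'],P.round(4),R.round(3),np.array(s['joints']).round(1),s['wrist_force'],s['gripper_width'])
p,X=cloud('wrist');np.savez('w1.npz',p=p,X=X);cv2.imwrite('pics/w1.png',p[...,::-1])
for T in((.570,.291,.23),):print('to',T,(R.T@(np.array(T)-P)*100).round(2))
```

```text
0.1 [ 0.2298 -0.5807  0.2216] [[-0.93  -0.368 -0.001]
 [-0.368  0.93   0.002]
 [ 0.     0.002 -1.   ]] [-53.6  22.1   0.4  -0.  -68.4 -14.8] [-0.04853976  0.38388846 -0.42638494] 1.0018026852441697
to (0.57, 0.291, 0.23) [-63.7   68.55  -0.72]
```

View pics/w1.png

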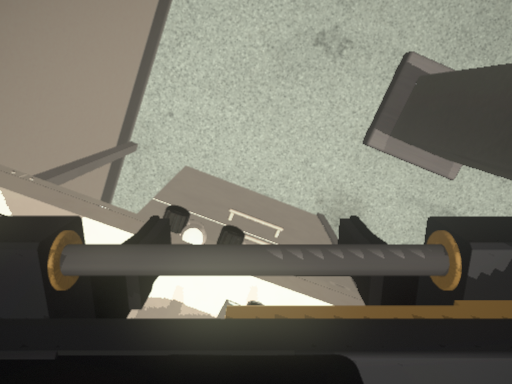

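The arm has not moved, because each row needs all seven keys. The picture is the start view: the fingers are at the left and right (columns 150 and 360) and floor fills the rest, with the body's long side along the closing line.

drive_tool:
  rows:
    - {"tx":-1.61,"ty":3.39,"tz":-0.75,"ax":0,"ay":0,"az":0,"claw":8.7}
    - {"tx":-1.61,"ty":3.39,"tz":-0.75,"ax":0,"ay":0,"az":0,"claw":6}
    - {"tx":-1.61,"ty":3.39,"tz":-0.75,"ax":0,"ay":0,"az":0,"claw":4}
    - {"tx":-1.61,"ty":3.39,"tz":-0.75,"ax":0,"ay":0,"az":0,"claw":2}
    - {"tx":-1.61,"ty":3.39,"tz":-0.75,"ax":0,"ay":0,"az":0,"claw":0}
    - {"tx":-1.61,"ty":3.39,"tz":-0.75,"ax":0,"ay":0,"az":0,"claw":0}
    - {"tx":-1.61,"ty":3.39,"tz":-0.75,"ax":0,"ay":0,"az":0,"claw":0}
    - {"tx":-1.61,"ty":3.39,"tz":-0.75,"ax":0,"ay":0,"az":0,"claw":0}

```text
time_s: 0.82
tcp_pos: [0.2493, -0.2799, 0.2826]
ee_rot: [[-0.93, -0.367, -0.0], [-0.367, 0.93, 0.0], [0.0, 0.0, -1.0]]
wrist_force: [2.2, 0.7, 0.5]
gripper_width: 0.556
gripper_force: 0.0
```

drive_tool:
  rows:
    - {"tx":-2.82,"ty":2.3,"tz":0.17,"ax":0,"ay":0,"az":0,"claw":0}
    - {"tx":-2.82,"ty":2.3,"tz":0.17,"ax":0,"ay":0,"az":0,"claw":0}
    - {"tx":-2.82,"ty":2.3,"tz":0.17,"ax":0,"ay":0,"az":0,"claw":0}
    - {"tx":-2.82,"ty":2.3,"tz":0.17,"ax":0,"ay":0,"az":0,"claw":0}
    - {"tx":-2.82,"ty":2.3,"tz":0.17,"ax":0,"ay":0,"az":0,"claw":0}
    - {"tx":-2.82,"ty":2.3,"tz":0.17,"ax":0,"ay":0,"az":0,"claw":0}
    - {"tx":-2.82,"ty":2.3,"tz":0.17,"ax":0,"ay":0,"az":0,"claw":0}
    - {"tx":-2.82,"ty":2.3,"tz":0.17,"ax":0,"ay":0,"az":0,"claw":0}
    - {"tx":-2.82,"ty":2.3,"tz":0.17,"ax":0,"ay":0,"az":0,"claw":0}

```text
time_s: 1.57
tcp_pos: [0.41, 0.0062, 0.2673]
ee_rot: [[-0.93, -0.369, 0.0], [-0.369, 0.93, 0.0], [-0.0, 0.0, -1.0]]
wrist_force: [1.4, 0.4, 0.2]
gripper_width: 0.008
gripper_force: 0.0
```

drive_tool:
  rows:
    - {"tx":-2.82,"ty":2.3,"tz":0.17,"ax":0,"ay":0,"az":0,"claw":0}
    - {"tx":-2.82,"ty":2.3,"tz":0.17,"ax":0,"ay":0,"az":0,"claw":0}
    - {"tx":-2.82,"ty":2.3,"tz":0.17,"ax":0,"ay":0,"az":0,"claw":0}
    - {"tx":-2.82,"ty":2.3,"tz":0.17,"ax":0,"ay":0,"az":0,"claw":0}
    - {"tx":-2.82,"ty":2.3,"tz":0.17,"ax":0,"ay":0,"az":0,"claw":0}
    - {"tx":-2.82,"ty":2.3,"tz":0.17,"ax":0,"ay":0,"az":0,"claw":0}
    - {"tx":-2.82,"ty":2.3,"tz":0.17,"ax":0,"ay":0,"az":0,"claw":0}
    - {"tx":-2.82,"ty":2.3,"tz":0.17,"ax":0,"ay":0,"az":0,"claw":0}
    - {"tx":-2.82,"ty":2.3,"tz":0.17,"ax":0,"ay":0,"az":0,"claw":0}

```text
time_s: 2.32
tcp_pos: [0.57, 0.2917, 0.2513]
ee_rot: [[-0.93, -0.368, -0.001], [-0.368, 0.93, -0.001], [0.001, -0.0, -1.0]]
wrist_force: [0.2, 0.4, 0.5]
gripper_width: 0.003
gripper_force: 0.0
```

drive_tool:
  rows:
    - {"tx":0,"ty":0,"tz":0,"ax":0,"ay":0,"az":-0.1134,"claw":0}
    - {"tx":0,"ty":0,"tz":0,"ax":0,"ay":0,"az":-0.1134,"claw":0}
    - {"tx":0,"ty":0,"tz":0,"ax":0,"ay":0,"az":-0.1134,"claw":0}
    - {"tx":0,"ty":0,"tz":0,"ax":0,"ay":0,"az":-0.1134,"claw":0}
    - {"tx":0,"ty":0,"tz":0,"ax":0,"ay":0,"az":-0.1134,"claw":0}
    - {"tx":0,"ty":0,"tz":0,"ax":0,"ay":0,"az":-0.1134,"claw":0}
    - {"tx":0,"ty":0,"tz":0,"ax":0,"ay":0,"az":-0.1134,"claw":0}
    - {"tx":0,"ty":0,"tz":0,"ax":0,"ay":0,"az":-0.1134,"claw":0}
    - {"tx":0,"ty":0,"tz":0,"ax":0,"ay":0,"az":-0.1134,"claw":0}
    - {"tx":0,"ty":0,"tz":0,"ax":0,"ay":0,"az":-0.1134,"claw":0}

```text
time_s: 3.15
tcp_pos: [0.5694, 0.29, 0.2514]
ee_rot: [[-0.054, -0.999, -0.001], [-0.999, 0.054, -0.0], [0.0, 0.001, -1.0]]
wrist_force: [-0.1, 0.7, 0.6]
gripper_width: 0.006
gripper_force: 0.0
```

Run:
```python
from h import *
s=sense();R=np.array(s['ee_rot']);P=np.array(s['tcp_pos']);print(s['time_s'],P.round(4),R.round(3),np.array(s['joints']).round(1),s['wrist_force'],s['gripper_width'])
p,X=cloud('wrist');np.savez('w1.npz',p=p,X=X);cv2.imwrite('pics/w2.png',p[...,::-1])
for T in((.570,.291,.146),):print('to',T,(R.T@(np.array(T)-P)*100).round(2))
```

```text
3.15 [0.5694 0.29   0.2514] [[-0.054 -0.999 -0.001]
 [-0.999  0.054 -0.   ]
 [ 0.     0.001 -1.   ]] [ 41.5  22.5   5.3  -0.  -72.9 -44.6] [-0.12089516  0.66213709  0.6459256 ] 0.006286595023574514
to (0.57, 0.291, 0.146) [-0.1  -0.07 10.54]
```

View pics/w2.png

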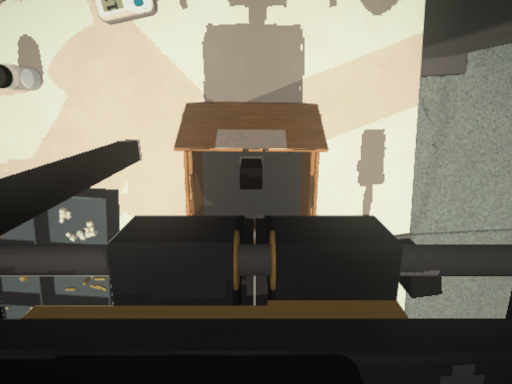

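The wrist view shows the right flap at rows 103–148 and the stem's grip at (251,173), square to the tool. A black shelf leg at (70,180) needs its distance checked.

Run:
```python
from h import *
w=np.load('w1.npz');X=w['X']
for v,u in((152,135),(160,125),(165,100),(180,60),(195,20)):print('leg',u,v,X[v,u].round(3))
t=np.load('top.npz');p,Y=cloud('top',t['p'],t['d'])
for v,u in((150,187),(140,180),(128,172),(115,170),(110,200)):print('top',u,v,Y[v,u].round(3))
```

```text
leg 135 152 [0.708 0.274 0.02 ]
leg 125 160 [0.708 0.278 0.053]
leg 100 165 [0.709 0.272 0.11 ]
leg 60 180 [0.709 0.27  0.176]
leg 20 195 [0.708 0.269 0.22 ]
top 187 150 [0.708 0.271 0.042]
top 180 140 [0.708 0.27  0.144]
top 172 128 [0.708 0.269 0.244]
top 170 115 [0.709 0.253 0.33 ]
top 200 110 [0.711 0.179 0.359]
```

drive_tool:
  rows:
    - {"tx":-0.1,"ty":0,"tz":2.1,"ax":0,"ay":0,"az":0,"claw":0}
    - {"tx":0,"ty":0,"tz":2.1,"ax":0,"ay":0,"az":0,"claw":0}
    - {"tx":0,"ty":0,"tz":2.1,"ax":0,"ay":0,"az":0,"claw":0}
    - {"tx":0,"ty":0,"tz":2.1,"ax":0,"ay":0,"az":0,"claw":0}
    - {"tx":0,"ty":0,"tz":2.1,"ax":0,"ay":0,"az":0,"claw":0}

```text
time_s: 3.62
tcp_pos: [0.5694, 0.291, 0.1458]
ee_rot: [[-0.063, -0.998, -0.0], [-0.998, 0.063, -0.0], [0.0, 0.0, -1.0]]
wrist_force: [-0.3, 0.5, -0.7]
gripper_width: 0.006
gripper_force: 0.0
```

drive_tool:
  rows:
    - {"tx":1.1,"ty":0,"tz":0,"ax":0,"ay":0,"az":0,"claw":0}
    - {"tx":1.1,"ty":0,"tz":0,"ax":0,"ay":0,"az":0,"claw":0}
    - {"tx":1.1,"ty":0,"tz":0,"ax":0,"ay":0,"az":0,"claw":0}
    - {"tx":1.1,"ty":0,"tz":0,"ax":0,"ay":0,"az":0,"claw":0}
    - {"tx":1.1,"ty":0,"tz":0,"ax":0,"ay":0,"az":0,"claw":0}
    - {"tx":1.1,"ty":0,"tz":0,"ax":0,"ay":0,"az":0,"claw":0}
    - {"tx":0,"ty":0,"tz":0,"ax":0,"ay":0,"az":0,"claw":0}
    - {"tx":0,"ty":0,"tz":0,"ax":0,"ay":0,"az":0,"claw":0}

```text
time_s: 4.28
tcp_pos: [0.5659, 0.2244, 0.1476]
ee_rot: [[-0.061, -0.998, 0.001], [-0.998, 0.061, 0.0], [-0.0, -0.001, -1.0]]
wrist_force: [0.7, -0.1, 1.0]
gripper_width: 0.001
gripper_force: 0.0
```

```bash
cat > flap.py <<'E'
from h import *
s=sense();print(s['time_s'],np.array(s['tcp_pos']).round(4),np.array(s['wrist_force']).round(1))
Y=np.array([.058,.998]);O=np.array([.570,.291])
for n in('top','scene'):
    p,X=cloud(n);cv2.imwrite(f'pics/{n}f.png',p[...,::-1]);q=X.reshape(-1,3);q=q[np.isfinite(q[:,2])]
    yy=(q[:,:2]-O)@Y;xx=(q[:,:2]-O)@np.array([Y[1],-Y[0]])
    for nm,sg in(('L',1),('R',-1)):
        m=(abs(xx)<.05)&(abs(xx)>(.025))&(sg*yy>.01)&(sg*yy<.13)&(q[:,2]>.135)&(q[:,2]<.195)
        a=np.arctan2(q[m,2]-.128,(.062-sg*yy[m]))
        print(n,nm,m.sum(),np.percentile(a,[10,25,50,75,90]).round(2) if m.sum() else '')
E
python3 flap.py
```

```text
4.2833 [0.5659 0.2244 0.1476] [ 0.7 -0.1  1. ]
top L 51 [0.98 1.   1.02 1.09 1.19]
top R 81 [2.19 2.22 2.23 2.24 2.26]
scene L 260 [0.95 0.96 0.98 1.   1.05]
scene R 139 [2.24 2.26 2.28 2.3  2.34]
```

drive_tool:
  rows:
    - {"tx":0.3,"ty":0,"tz":0,"ax":0,"ay":0,"az":0,"claw":0}
    - {"tx":0,"ty":0,"tz":0,"ax":0,"ay":0,"az":0,"claw":0}
    - {"tx":-2.5,"ty":0,"tz":0,"ax":0,"ay":0,"az":0,"claw":0}
    - {"tx":-2.5,"ty":0,"tz":0,"ax":0,"ay":0,"az":0,"claw":0}
    - {"tx":-2.2,"ty":0,"tz":0,"ax":0,"ay":0,"az":0,"claw":0}
    - {"tx":-1.1,"ty":0,"tz":0,"ax":0,"ay":0,"az":0,"claw":0}
    - {"tx":-1.1,"ty":0,"tz":0,"ax":0,"ay":0,"az":0,"claw":0}
    - {"tx":-1.1,"ty":0,"tz":0,"ax":0,"ay":0,"az":0,"claw":0}

```text
time_s: 5.05
tcp_pos: [0.5716, 0.3275, 0.1467]
ee_rot: [[-0.06, -0.998, -0.001], [-0.998, 0.06, -0.001], [0.001, 0.001, -1.0]]
wrist_force: [-0.4, 0.1, 0.8]
gripper_width: 0.0
gripper_force: 0.2
```

drive_tool:
  rows:
    - {"tx":-1.1,"ty":0,"tz":0,"ax":0,"ay":0,"az":0,"claw":0}
    - {"tx":-1.1,"ty":0,"tz":0,"ax":0,"ay":0,"az":0,"claw":0}
    - {"tx":-1.1,"ty":0,"tz":0,"ax":0,"ay":0,"az":0,"claw":0}
    - {"tx":0,"ty":0,"tz":0,"ax":0,"ay":0,"az":0,"claw":0}
    - {"tx":0,"ty":0,"tz":0,"ax":0,"ay":0,"az":0,"claw":0}

```text
time_s: 5.47
tcp_pos: [0.5739, 0.3607, 0.1469]
ee_rot: [[-0.06, -0.998, 0.0], [-0.998, 0.06, 0.001], [-0.001, -0.0, -1.0]]
wrist_force: [0.6, -1.1, 0.2]
gripper_width: 0.007
gripper_force: 0.1
```

```bash
python3 flap.py
```

```text
5.4667 [0.5739 0.3607 0.1469] [ 0.6 -1.1  0.2]
top L 91 [2.35 2.38 2.41 2.44 2.46]
top R 184 [2.2  2.24 2.25 2.27 2.3 ]
scene L 127 [2.21 2.27 2.31 2.34 2.36]
scene R 261 [2.28 2.29 2.31 2.34 2.37]
```

drive_tool:
  rows:
    - {"tx":0.5,"ty":0,"tz":-2,"ax":0,"ay":0,"az":0,"claw":0}
    - {"tx":2,"ty":0,"tz":-3,"ax":0,"ay":0,"az":0,"claw":3}
    - {"tx":2,"ty":0,"tz":-3,"ax":0,"ay":0,"az":0,"claw":5}
    - {"tx":2.4,"ty":0,"tz":-0.3,"ax":0,"ay":0,"az":0,"claw":5}
    - {"tx":0,"ty":0,"tz":0,"ax":0,"ay":0,"az":0,"claw":5}
    - {"tx":0,"ty":0,"tz":0,"ax":0,"ay":0,"az":0,"claw":5}
    - {"tx":0,"ty":0,"tz":0,"ax":0,"ay":0,"az":0,"claw":5}

```text
time_s: 6.15
tcp_pos: [0.5694, 0.291, 0.2294]
ee_rot: [[-0.061, -0.998, -0.001], [-0.998, 0.061, 0.0], [-0.0, 0.001, -1.0]]
wrist_force: [0.1, -1.2, -1.1]
gripper_width: 0.373
gripper_force: 0.0
```

Run:
```python
from h import *
s=sense();R=np.array(s['ee_rot']);P=np.array(s['tcp_pos']);print(s['time_s'],P.round(4),R.round(3),s['gripper_width'])
for n in('wrist','top'):
    p,X=cloud(n)
    m=(abs(X[...,0]-.57)<.03)&(abs(X[...,1]-.291)<.03)&(abs(X[...,2]-.128)<.006)
    q=X[m][:,:2];print(n,m.sum(),cv2.minAreaRect(q.astype(np.float32)) if m.sum() else '',X[m].mean(0).round(4),q.min(0),q.max(0))
    if n=='wrist':
        v,u=np.argwhere(m).mean(0).astype(int);print(u,v)
        cv2.imwrite('pics/w3.png',crop(p,150,80,350,240,4))
```

```text
6.15 [0.5694 0.291  0.2294] [[-0.061 -0.998 -0.001]
 [-0.998  0.061  0.   ]
 [-0.     0.001 -1.   ]] 0.37348264177302176
wrist 631 ((0.5703592896461487, 0.28692182898521423), (0.019779091700911522, 0.019652940332889557), 86.72863006591797) [0.5703 0.2864 0.1292] [0.56013362 0.27681368] [0.58063397 0.29715676]
250 181
top 56 ((0.5701322555541992, 0.2901141047477722), (0.02022642455995083, 0.019620142877101898), 2.345236301422119) [0.57   0.2906 0.1284] [0.56013952 0.28060251] [0.5804019 0.3003298]
```

View pics/w3.png

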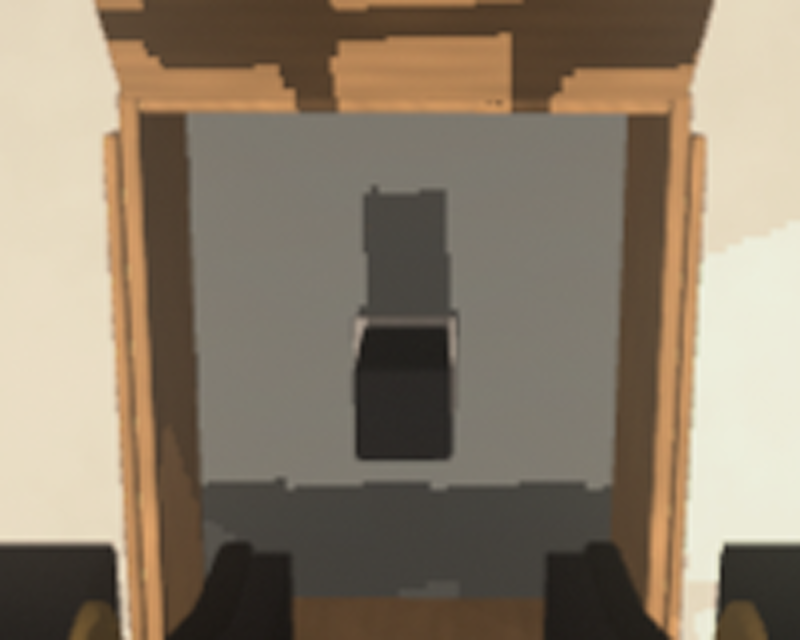

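The crop shows the grip top at crop px (404,412) with its flange behind, square to the fingers, and both fingers in clear space on either side. Descend and grasp.

drive_tool:
  rows:
    - {"tx":0.25,"ty":-0.06,"tz":1.7,"ax":0,"ay":0,"az":0,"claw":5}
    - {"tx":0,"ty":0,"tz":2,"ax":0,"ay":0,"az":0,"claw":5}
    - {"tx":0,"ty":0,"tz":2,"ax":0,"ay":0,"az":0,"claw":5}
    - {"tx":0,"ty":0,"tz":2,"ax":0,"ay":0,"az":0,"claw":5}
    - {"tx":0,"ty":0,"tz":2,"ax":0,"ay":0,"az":0,"claw":5}
    - {"tx":0,"ty":0,"tz":2,"ax":0,"ay":0,"az":0,"claw":5}
    - {"tx":0,"ty":0,"tz":1,"ax":0,"ay":0,"az":0,"claw":5}
    - {"tx":0,"ty":0,"tz":1,"ax":0,"ay":0,"az":0,"claw":5}
    - {"tx":0,"ty":0,"tz":0,"ax":0,"ay":0,"az":0,"claw":5}

```text
time_s: 7.0
tcp_pos: [0.5691, 0.2884, 0.0904]
ee_rot: [[-0.06, -0.998, -0.004], [-0.998, 0.06, -0.003], [0.003, 0.003, -1.0]]
wrist_force: [-0.0, 0.1, 0.1]
gripper_width: 0.573
gripper_force: 0.0
```

drive_tool:
  rows:
    - {"tx":0,"ty":0,"tz":0,"ax":0,"ay":0,"az":0,"claw":2}
    - {"tx":0,"ty":0,"tz":0,"ax":0,"ay":0,"az":0,"claw":0}
    - {"tx":0,"ty":0,"tz":0,"ax":0,"ay":0,"az":0,"claw":0}
    - {"tx":0,"ty":0,"tz":0,"ax":0,"ay":0,"az":0,"claw":0}
    - {"tx":0,"ty":0,"tz":0,"ax":0,"ay":0,"az":0,"claw":0}
    - {"tx":0,"ty":0,"tz":0,"ax":0,"ay":0,"az":0,"claw":0}
    - {"tx":0,"ty":0,"tz":0,"ax":0,"ay":0,"az":0,"claw":0}
    - {"tx":0,"ty":0,"tz":0,"ax":0,"ay":0,"az":0,"claw":0}
    - {"tx":0,"ty":0,"tz":0,"ax":0,"ay":0,"az":0,"claw":0}

```text
time_s: 7.75
tcp_pos: [0.5706, 0.2888, 0.0937]
ee_rot: [[-0.06, -0.998, 0.001], [-0.998, 0.06, 0.001], [-0.001, -0.001, -1.0]]
wrist_force: [0.3, -0.2, 4.3]
gripper_width: 0.226
gripper_force: 30.0
```

drive_tool:
  rows:
    - {"tx":0,"ty":0,"tz":-0.5,"ax":0,"ay":0,"az":0,"claw":0}
    - {"tx":0,"ty":0,"tz":-1,"ax":0,"ay":0,"az":0,"claw":0}
    - {"tx":0,"ty":0,"tz":-2,"ax":0,"ay":0,"az":0,"claw":0}
    - {"tx":0,"ty":0,"tz":-2.5,"ax":0,"ay":0,"az":0,"claw":0}
    - {"tx":0,"ty":0,"tz":-2.5,"ax":0,"ay":0,"az":0,"claw":0}
    - {"tx":0,"ty":0,"tz":-2.5,"ax":0,"ay":0,"az":0,"claw":0}
    - {"tx":0,"ty":0,"tz":-2.5,"ax":0,"ay":0,"az":0,"claw":0}
    - {"tx":0,"ty":0,"tz":-2.5,"ax":0,"ay":0,"az":0,"claw":0}
    - {"tx":0,"ty":0,"tz":-2.5,"ax":0,"ay":0,"az":0,"claw":0}
    - {"tx":0,"ty":0,"tz":-1.5,"ax":0,"ay":0,"az":0,"claw":0}

```text
time_s: 8.58
tcp_pos: [0.5706, 0.2887, 0.2968]
ee_rot: [[-0.06, -0.998, 0.004], [-0.998, 0.06, 0.002], [-0.002, -0.003, -1.0]]
wrist_force: [1.2, 0.9, 0.2]
gripper_width: 0.229
gripper_force: 30.0
```

drive_tool:
  rows:
    - {"tx":1.5,"ty":0,"tz":0,"ax":0,"ay":0,"az":0,"claw":0}
    - {"tx":3,"ty":0,"tz":0,"ax":0,"ay":0,"az":0,"claw":0}
    - {"tx":3,"ty":0,"tz":0,"ax":0,"ay":0,"az":0,"claw":0}
    - {"tx":3,"ty":0,"tz":0,"ax":0,"ay":0,"az":0,"claw":0}
    - {"tx":3,"ty":0,"tz":0,"ax":0,"ay":0,"az":0,"claw":0}
    - {"tx":3,"ty":0,"tz":0,"ax":0,"ay":0,"az":0,"claw":0}
    - {"tx":3,"ty":0,"tz":0,"ax":0,"ay":0,"az":0,"claw":0}
    - {"tx":3,"ty":0,"tz":0,"ax":0,"ay":0,"az":0,"claw":0}
    - {"tx":3,"ty":0,"tz":0,"ax":0,"ay":0,"az":0,"claw":0}
    - {"tx":3,"ty":0,"tz":0,"ax":0,"ay":0,"az":0,"claw":0}

```text
time_s: 9.42
tcp_pos: [0.5515, 0.0021, 0.2923]
ee_rot: [[-0.06, -0.998, -0.002], [-0.998, 0.06, -0.0], [0.0, 0.002, -1.0]]
wrist_force: [0.5, -0.5, -1.2]
gripper_width: 0.225
gripper_force: 30.0
```

drive_tool:
  rows:
    - {"tx":3,"ty":0,"tz":0,"ax":0,"ay":0,"az":0,"claw":0}
    - {"tx":3,"ty":0,"tz":0,"ax":0,"ay":0,"az":0,"claw":0}
    - {"tx":2,"ty":0.4,"tz":0.5,"ax":0,"ay":0,"az":0,"claw":0}
    - {"tx":1.5,"ty":0.4,"tz":1,"ax":0,"ay":0,"az":0,"claw":0}
    - {"tx":0,"ty":0,"tz":1,"ax":0,"ay":0,"az":0,"claw":0}
    - {"tx":0,"ty":0,"tz":1,"ax":0,"ay":0,"az":0,"claw":0}
    - {"tx":0,"ty":0,"tz":1,"ax":0,"ay":0,"az":0,"claw":0}
    - {"tx":0,"ty":0,"tz":0,"ax":0,"ay":0,"az":0,"claw":0}
    - {"tx":0,"ty":0,"tz":0,"ax":0,"ay":0,"az":0,"claw":0}

```text
time_s: 10.17
tcp_pos: [0.5391, -0.0896, 0.2471]
ee_rot: [[-0.059, -0.998, -0.002], [-0.998, 0.059, -0.0], [0.0, 0.002, -1.0]]
wrist_force: [-0.7, 0.5, -0.4]
gripper_width: 0.227
gripper_force: 30.0
```

Run:
```python
from h import *
s=sense();R=np.array(s['ee_rot']);P=np.array(s['tcp_pos']);print(s['time_s'],P.round(4),R.round(3),s['gripper_width'],s['gripper_force'])
H=np.zeros((600,800,3),np.uint8)
for n in('scene','top','wrist'):
    p,X=cloud(n);np.savez(f'{n}2.npz',p=p,X=X)
    if n=='scene':
        H[:600,:400]=cv2.resize(crop(p,260,130,360,280,4),(400,600))
    if n=='wrist':
        H[:300,400:]=cv2.resize(p[...,::-1],(400,300))
    if n=='top': H[300:600,400:]=cv2.resize(crop(p,265,150,345,210,5),(400,300))
cv2.imwrite('pics/g1.png',H)
```

```text
10.1667 [ 0.5391 -0.0896  0.2471] [[-0.059 -0.998 -0.002]
 [-0.998  0.059 -0.   ]
 [ 0.     0.002 -1.   ]] 0.2271534067641574 29.999983864836395
```

View pics/g1.png

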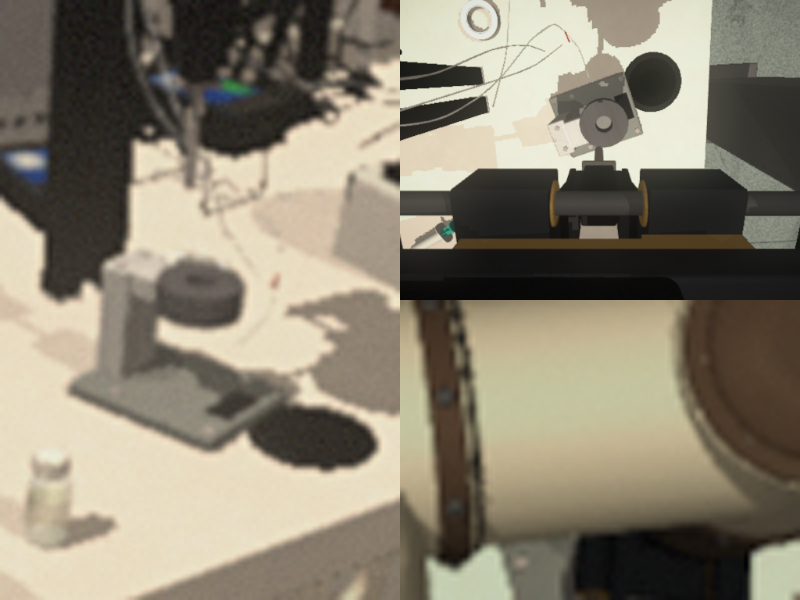

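The wrist panel shows the ring with its bore at full-image px about (261,157), and the held stem's flange and rod just above the fingers at about (254,200). In the scene panel the ring is at px (310,202) and the stem is above the crop. The arm hides the gauge from the top camera. Next I measure the tip and ring.

Run:
```python
from h import *
s=np.load('scene2.npz');w=np.load('wrist2.npz')
for z in (.15,.16,.2,.24,.28):print(z,proj('scene',(.539,-.0896,z)).round(1))
X=w['X']
m=(abs(X[...,2]-.096)<.008)&(np.hypot(X[...,0]-.531,X[...,1]+.099)<.04)
r=X[m];print('ring',m.sum(),r.mean(0))
# ring centre by boundary in wrist image
g=cv2.cvtColor(w['p'],cv2.COLOR_RGB2GRAY)
x,y=np.argwhere(m)[:,1],np.argwhere(m)[:,0];print('px',x.min(),x.max(),y.min(),y.max())
rr=r[np.hypot(r[:,0]-.5316,r[:,1]+.099)<.034]
# algebraic: circle through outer boundary
c,rad=cv2.minEnclosingCircle(rr[:,:2].astype(np.float32));print('enc',c,rad)
# stem points: near axis
m2=(np.hypot(X[...,0]-.539,X[...,1]+.0896)<.022)&(X[...,2]>.13)&(X[...,2]<.25)
for a in np.arange(.15,.25,.01):
    k=m2&(abs(X[...,2]-a)<.005);
    if k.sum():print(a.round(3),k.sum(),X[k].mean(0).round(4))
H=np.zeros((600,800,3),np.uint8)
H[:,:400]=cv2.resize(crop(s['p'],270,90,350,210,5),(400,600))
H[:400,400:]=crop(w['p'],210,120,310,220,4)
cv2.imwrite('pics/g2.png',H)
```

```text
0.15 [305.8 181.3]
0.16 [306.1 177.8]
0.2 [307.3 163.4]
0.24 [308.6 148.6]
0.28 [309.9 133.4]
ring 3134 [ 0.53550362 -0.10370562  0.09603849]
px 220 292 126 188
enc (0.5343789458274841, -0.10178622603416443) 0.03343693166971207
0.17 33 [ 0.5381 -0.0942  0.1702]
0.18 44 [ 0.5381 -0.0939  0.1801]
0.19 47 [ 0.5379 -0.0939  0.1902]
0.2 50 [ 0.5382 -0.0941  0.1999]
0.21 18 [ 0.5377 -0.0946  0.2072]
0.23 3 [ 0.5449 -0.1028  0.2348]
0.24 435 [ 0.5377 -0.1011  0.2391]
```

View pics/g2.png

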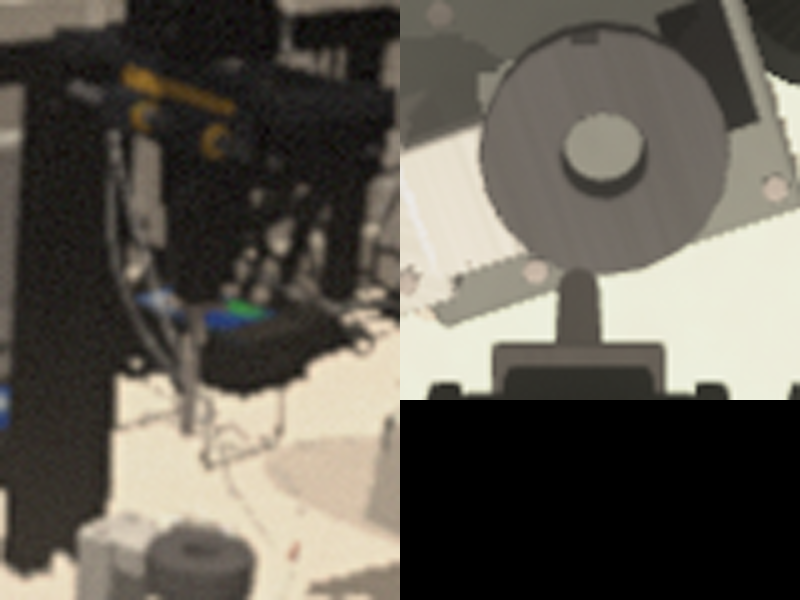

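The scene panel shows the ring at panel px (200,560), with the rod not readable against the black background. The wrist panel shows the bore rim ellipse centred at (605,154), which is full px (261.2,158.6), and the rod tip at (579,272). The rod's depth points keep constant x and y with height, so it is upright. Next I cast the bore ray.

```bash
cat > bore.py <<'E'
from h import *
def ray(u,v,z,R,P):
    c=camera_params('wrist');T=c['tool_from_camera'];d=np.linalg.inv(c['intrinsics'])@np.array([u,v,1.])
    d=R@(T[:3,:3]@d);o=R@T[:3,3]+P;return o+d*(z-o[2])/d[2]
def ring(p,X,R,P,c0):
    # top-face points (robust): fit outer circle of fixed radius 30 and inner hole of 10 by least squares on boundary angles
    from scipy.optimize import least_squares
    m=(abs(X[...,2]-.096)<.004)
    v,u=np.mgrid[:384,:512];Q=np.stack(np.broadcast_arrays(*[0*u]*0),-1) if 0 else None
    g=[]
    near=np.hypot(X[...,0]-c0[0],X[...,1]-c0[1])<.016
    cs,_=cv2.findContours(((~m)&cv2.erode(near.astype(np.uint8),np.ones((1,1)))>0).astype(np.uint8),cv2.RETR_EXTERNAL,cv2.CHAIN_APPROX_NONE)
    cc=max(cs,key=cv2.contourArea);e=cv2.fitEllipse(cc);return e,ray(e[0][0],e[0][1],.096,R,P)
E
python3 - <<'E'
from bore import *
w=np.load('wrist2.npz');s=sense();R=np.array(s['ee_rot']);P=np.array(s['tcp_pos'])
print('bore',ray(261.2,158.6,.096,R,P))
for a,b in(((561-400)/4+210,158.6),((649-400)/4+210,158.6)):print(ray(a,b,.096,R,P))
for b in(112,198):print(ray(261.2,120+b/4,.096,R,P))
print('outer',ray((481-400)/4+210,158.6,.096,R,P),ray((729-400)/4+210,158.6,.096,R,P),ray(261.2,120+273/4,.096,R,P))
try: print(ring(w['p'],w['X'],R,P,(.534,-.1)))
except Exception as e: print(e)
print('tip px',ray(254.5,120+270/4,.162,R,P))
g=cv2.cvtColor(w['p'],cv2.COLOR_RGB2GRAY)
for v in(190,194,198,202): print(v,g[v,244:266])
E
```

```text
bore [ 0.53119771 -0.10349065  0.096     ]
[ 0.54158711 -0.10410233  0.096     ]
[ 0.5207138  -0.10287341  0.096     ]
[ 0.53065592 -0.11359032  0.096     ]
[ 0.53176401 -0.09293401  0.096     ]
outer [ 0.56056416 -0.10521961  0.096     ] [ 0.50173938 -0.10175628  0.096     ] [ 0.53276062 -0.07435598  0.096     ]
(((274.2837219238281, 324.6040954589844), (64.88915252685547, 104.47893524169922), 1.4936978816986084), array([0.52677991, 0.07980654, 0.096     ]))
tip px [ 0.53822628 -0.09301063  0.162     ]
190 [176 166 150 148 148 134  92  84  84  85  84  84  86  85  92 175 235 235
 235 235 235 235]
194 [219 221 225 235 225 171  84  84  84  84  84  85  85  85  85 121 200 235
 235 235 235 235]
198 [236 235 235 235 219 138  84  83  84  84  84  84  85  85  85 101 183 235
 236 235 235 235]
202 [235 236 235 236 212 107  83  83  83  83  84  85  85  85  85  85 169 235
 235 235 235 234]
```

drive_tool:
  rows:
    - {"tx":0.43,"ty":0.2,"tz":0,"ax":0,"ay":0,"az":0,"claw":0}
    - {"tx":0.43,"ty":0.2,"tz":0.5,"ax":0,"ay":0,"az":0,"claw":0}
    - {"tx":0.43,"ty":0.21,"tz":1.5,"ax":0,"ay":0,"az":0,"claw":0}
    - {"tx":0,"ty":0,"tz":1.5,"ax":0,"ay":0,"az":0,"claw":0}
    - {"tx":0,"ty":0,"tz":1,"ax":0,"ay":0,"az":0,"claw":0}
    - {"tx":0,"ty":0,"tz":0.5,"ax":0,"ay":0,"az":0,"claw":0}
    - {"tx":0,"ty":0,"tz":0,"ax":0,"ay":0,"az":0,"claw":0}
    - {"tx":0,"ty":0,"tz":0,"ax":0,"ay":0,"az":0,"claw":0}
    - {"tx":0,"ty":0,"tz":0,"ax":0,"ay":0,"az":0,"claw":0}

```text
time_s: 11.07
tcp_pos: [0.5332, -0.1027, 0.1988]
ee_rot: [[-0.06, -0.998, 0.002], [-0.998, 0.06, -0.0], [0.0, -0.002, -1.0]]
wrist_force: [-0.1, -0.0, -0.4]
gripper_width: 0.225
gripper_force: 30.0
```

Run:
```python
from bore import *
s=sense();R=np.array(s['ee_rot']);P=np.array(s['tcp_pos']);print(s['time_s'],P.round(4),R.round(3))
p,X=cloud('wrist');np.savez('wrist3.npz',p=p,X=X,R=R,P=P)
q,Y=cloud('scene');np.savez('scene3.npz',p=q,X=Y)
for a in np.arange(.1,.19,.01):
    k=(np.hypot(X[...,0]-.531,X[...,1]+.1025)<.012)&(abs(X[...,2]-a)<.005)
    if k.sum():print(a.round(3),k.sum(),X[k].mean(0).round(4))
H=np.zeros((600,800,3),np.uint8)
H[:,:400]=cv2.resize(crop(q,280,135,340,225,6),(400,600))
H[:400,400:]=cv2.resize(crop(p,215,125,305,215,4),(400,400))
cv2.imwrite('pics/g3.png',H)
```

```text
11.0667 [ 0.5332 -0.1027  0.1988] [[-0.06  -0.998  0.002]
 [-0.998  0.06  -0.   ]
 [ 0.    -0.002 -1.   ]]
0.1 147 [ 0.5293 -0.1008  0.0963]
0.12 31 [ 0.5315 -0.1073  0.1203]
0.13 43 [ 0.5313 -0.107   0.1298]
0.14 46 [ 0.5314 -0.1071  0.1399]
0.15 51 [ 0.5314 -0.1072  0.1498]
0.16 21 [ 0.5313 -0.1076  0.1572]
```

View pics/g3.png

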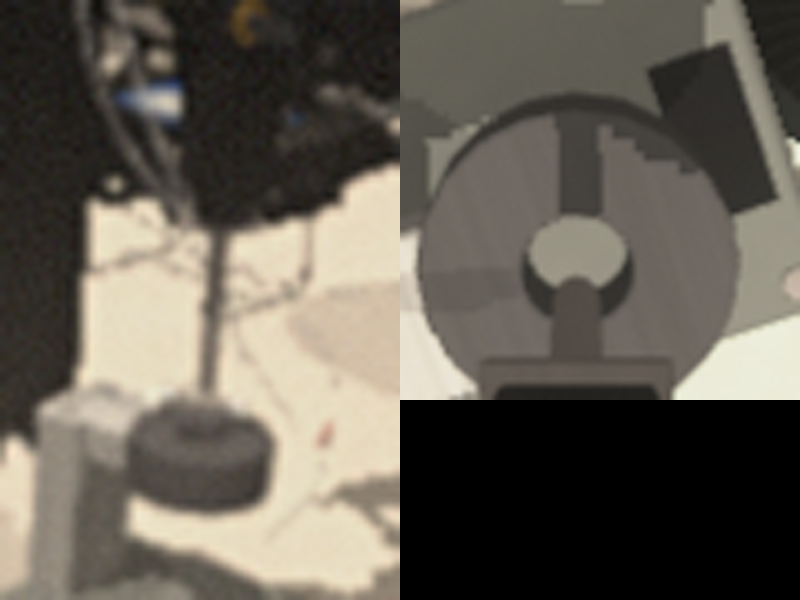

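The wrist panel shows the rod centred on the bore sideways (both at column 577). The scene panel shows the upright rod (columns 202–218) coming down onto the ring's centre (columns 128–273). Next I check the fit along y numerically.

Run:
```python
from bore import *
w=np.load('wrist3.npz');R,P,p,X=w['R'],w['P'],w['p'],w['X']
k=400/90
f=lambda c,r:ray(215+(c-400)/k-.3,125+r/k-.3,.096,R,P).round(4)
print('near rim',f(577.5,214),'sides',f(522,268),f(633,268),'outer near',f(579,108))
g=cv2.cvtColor(p,cv2.COLOR_RGB2GRAY)
print('col 252 gray',list(enumerate(g[145:200,250],145)))
print('col 235',[ (v,g[v,238]) for v in range(143,160)])
s=np.load('scene3.npz')['p'];gs=cv2.cvtColor(s,cv2.COLOR_RGB2GRAY)
for v in(180,184,188,192):print(v,gs[v,303:324])
for v in(196,198,200,202,204,206):print(v,gs[v,296:324])
```

```text
near rim [ 0.5309 -0.114   0.096 ] sides [ 0.5417 -0.1045  0.096 ] [ 0.5213 -0.1033  0.096 ] outer near [ 0.5295 -0.1334  0.096 ]
col 252 gray [(145, np.uint8(93)), (146, np.uint8(70)), (147, np.uint8(49)), (148, np.uint8(50)), (149, np.uint8(50)), (150, np.uint8(61)), (151, np.uint8(68)), (152, np.uint8(69)), (153, np.uint8(69)), (154, np.uint8(85)), (155, np.uint8(93)), (156, np.uint8(93)), (157, np.uint8(93)), (158, np.uint8(93)), (159, np.uint8(93)), (160, np.uint8(92)), (161, np.uint8(92)), (162, np.uint8(93)), (163, np.uint8(93)), (164, np.uint8(93)), (165, np.uint8(93)), (166, np.uint8(92)), (167, np.uint8(92)), (168, np.uint8(92)), (169, np.uint8(91)), (170, np.uint8(92)), (171, np.uint8(92)), (172, np.uint8(92)), (173, np.uint8(99)), (174, np.uint8(113)), (175, np.uint8(138)), (176, np.uint8(148)), (177, np.uint8(148)), (178, np.uint8(148)), (179, np.uint8(148)), (180, np.uint8(148)), (181, np.uint8(148)), (182, np.uint8(148)), (183, np.uint8(150)), (184, np.uint8(150)), (185, np.uint8(150)), (186, np.uint8(151)), (187, np.uint8(150)), (188, np.uint8(139)), (189, np.uint8(99
[... 962 characters left out ...]
194 191 179 161 152 136 101  95  99 104 109 109 110 118 116 125
 146 181 190 198 216 220 223 215 204 208]
198 [206 203 199 168 126 101  95  97  95  94  90  84  88  84  89  91  89  80
  82  84  87  91 113 156 200 221 222 214]
200 [150 159 147 109  97  97 103  99 102  97  88  77  73  74  75  79  76  80
  88  92  98  95  92  94 131 189 221 221]
202 [136 135 119  85  72  85  91  97  96 100 100 101  93  96  93  97  93 101
  99 100 101  98  95  91 107 170 219 223]
204 [126 129 118  83  74  75  78  81  76  86  85  89  92  88  89  94  95  91
  91  86  81  77  72  72 121 186 223 222]
206 [ 91  90  86  76  74  72  77  78  79  75  77  74  78  78  77  75  77  73
  68  69  67  65  62  74 131 199 224 221]
```

The rod axis and bore centre agree within about 1 mm in both views. Descend straight.

drive_tool:
  rows:
    - {"tx":0,"ty":0,"tz":0.5,"ax":0,"ay":0,"az":0,"claw":0}
    - {"tx":0,"ty":0,"tz":0.7,"ax":0,"ay":0,"az":0,"claw":0}
    - {"tx":0,"ty":0,"tz":0.7,"ax":0,"ay":0,"az":0,"claw":0}
    - {"tx":0,"ty":0,"tz":0.7,"ax":0,"ay":0,"az":0,"claw":0}
    - {"tx":0,"ty":0,"tz":0.7,"ax":0,"ay":0,"az":0,"claw":0}
    - {"tx":0,"ty":0,"tz":0.7,"ax":0,"ay":0,"az":0,"claw":0}
    - {"tx":0,"ty":0,"tz":0.7,"ax":0,"ay":0,"az":0,"claw":0}
    - {"tx":0,"ty":0,"tz":0.7,"ax":0,"ay":0,"az":0,"claw":0}
    - {"tx":0,"ty":0,"tz":0.5,"ax":0,"ay":0,"az":0,"claw":0}
    - {"tx":0,"ty":0,"tz":0,"ax":0,"ay":0,"az":0,"claw":0}

```text
time_s: 12.0
tcp_pos: [0.5317, -0.1027, 0.1375]
ee_rot: [[-0.06, -0.998, -0.003], [-0.998, 0.06, 0.0], [0.0, 0.003, -1.0]]
wrist_force: [0.5, -0.4, -0.9]
gripper_width: 0.225
gripper_force: 30.0
```

drive_tool:
  rows:
    - {"tx":0,"ty":0,"tz":0,"ax":0,"ay":0,"az":0,"claw":0}
    - {"tx":0,"ty":0,"tz":0,"ax":0,"ay":0,"az":0,"claw":0}
    - {"tx":0,"ty":0,"tz":0,"ax":0,"ay":0,"az":0,"claw":0}

```text
time_s: 12.25
tcp_pos: [0.5329, -0.1027, 0.1394]
ee_rot: [[-0.06, -0.998, 0.001], [-0.998, 0.06, -0.0], [-0.0, -0.001, -1.0]]
wrist_force: [-0.8, 0.0, -0.7]
gripper_width: 0.225
gripper_force: 30.0
```

Run:
```python
from bore import *
s=sense();R=np.array(s['ee_rot']);P=np.array(s['tcp_pos']);print(s['time_s'],P.round(4),R.round(4).tolist(),np.array(s['wrist_force']).round(1),np.abs(s['joint_velocities']).max())
p,X=cloud('wrist');q,Y=cloud('scene');np.savez('w4.npz',p=p,X=X,R=R,P=P,q=q,Y=Y)
for n,Z in(('wrist',X),('scene',Y)):
  for a in np.arange(.04,.145,.006):
    k=(np.hypot(Z[...,0]-.531,Z[...,1]+.102)<.018)&(abs(Z[...,2]-a)<.003)
    if k.sum():print(n,a.round(3),k.sum(),Z[k].mean(0).round(4))
for z in(.052,.096,.122,.126):print(z,proj('scene',(.5315,-.101,z)).round(1))
H=np.zeros((600,800,3),np.uint8)
H[:,:400]=cv2.resize(crop(q,285,165,335,240,8),(400,600))
H[:400,400:]=cv2.resize(crop(p,215,145,295,225,5),(400,400))
cv2.imwrite('pics/g4.png',H)
```

```text
12.25 [ 0.5329 -0.1027  0.1394] [[-0.0599, -0.9982, 0.0011], [-0.9982, 0.0599, -0.0], [-0.0, -0.0011, -1.0]] [-0.8  0.  -0.7] 0.11453791091909842
wrist 0.064 1 [ 0.5272 -0.1038  0.064 ]
wrist 0.07 5 [ 0.5304 -0.105   0.0705]
wrist 0.076 27 [ 0.5304 -0.1059  0.0762]
wrist 0.082 36 [ 0.5318 -0.1065  0.0819]
wrist 0.088 26 [ 0.5312 -0.1071  0.088 ]
wrist 0.094 568 [ 0.5299 -0.1106  0.0961]
wrist 0.1 193 [ 0.5303 -0.1107  0.0975]
wrist 0.124 21 [ 0.5292 -0.1156  0.1266]
wrist 0.13 346 [ 0.5308 -0.1143  0.1295]
wrist 0.136 144 [ 0.5307 -0.1138  0.136 ]
wrist 0.142 211 [ 0.5305 -0.1136  0.1422]
scene 0.058 4 [ 0.53   -0.1035  0.0588]
scene 0.064 1 [ 0.5278 -0.1005  0.062 ]
scene 0.088 1 [ 0.5445 -0.1079  0.0895]
scene 0.094 19 [ 0.534  -0.105   0.0953]
scene 0.1 26 [ 0.5294 -0.1004  0.0985]
scene 0.106 7 [ 0.5311 -0.102   0.1059]
scene 0.112 6 [ 0.5293 -0.1032  0.1128]
scene 0.118 5 [ 0.5294 -0.1027  0.1184]
scene 0.124 5 [ 0.5231 -0.1035  0.1258]
scene 0.13 25 [ 0.5275 -0.0983  0.13  ]
scene 0.136 20 [ 0.5275 -0.0993  0.1353]
scene 0.142 16 [ 0.5271 -0.0954  0.1423]
0.052 [308.  214.7]
0.096 [309.3 200.1]
0.122 [310.1 191.2]
0.126 [310.2 189.8]
```

View pics/g4.png

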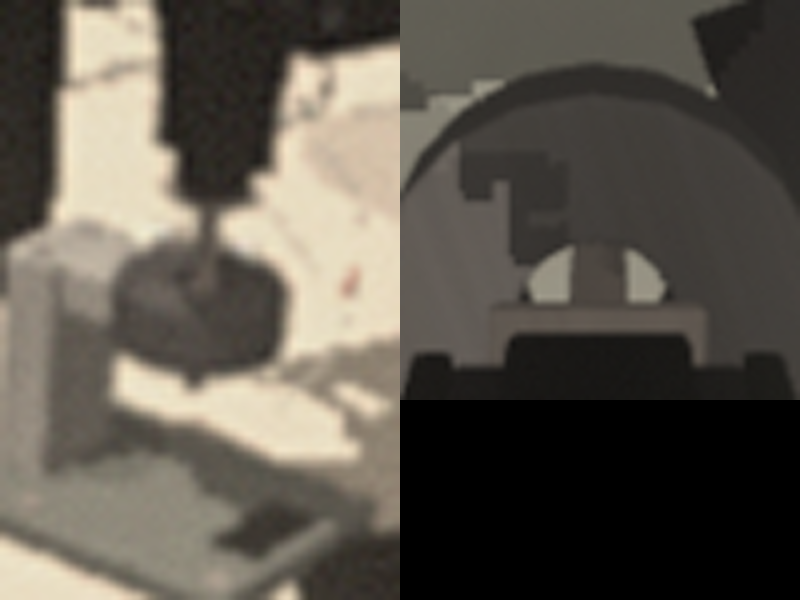

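The scene panel shows the rod through the ring, its tip just below at panel px (193,385), and the fingers clear of the ring. The wrist panel shows the rod (572–627) evenly placed in the bore opening (527–667). Next I pin down the tip height.

Run:
```python
from bore import *
w=np.load('w4.npz');X,p,q=w['X'],w['p'],w['q'];g=cv2.cvtColor(p,cv2.COLOR_RGB2GRAY);gs=cv2.cvtColor(q,cv2.COLOR_RGB2GRAY)
print('wrist col 256',[(v,int(g[v,254]),round(float(X[v,254,2]),4),round(float(X[v,254,1]),4)) for v in range(198,220)])
fl=X[207:212,240:270];print('flange',np.nanmedian(fl,axis=(0,1)),np.nanmedian(fl[...,2],axis=1))
print('scene')
for v in range(204,220):print(v,gs[v,303:316])
c=camera_params('scene');C=-c['R'].T@c['t'];B=np.array([.5315,-.101,0]);h=C-B;h[2]=0;h/=np.linalg.norm(h)
E=lambda z,r:proj('scene',B+h*r+[0,0,z]).round(2)
print('ring top far',E(.096,-.03),'ring bottom near',E(.072,.03),'tip near',[(z,E(z,.004)) for z in(.050,.052,.054,.056,.058,.06)])
print('col 300/318 ring bottom', [(v,gs[v,304],gs[v,313]) for v in range(192,218)])
```

```text
wrist col 256 [(198, 72, 0.0882, -0.1082), (199, 73, 0.0893, -0.1079), (200, 72, 0.091, -0.1077), (201, 72, 0.0945, -0.1081), (202, 73, 0.0966, -0.1081), (203, 72, 0.0986, -0.108), (204, 72, 0.1002, -0.1079), (205, 70, 0.1269, -0.1158), (206, 74, 0.1281, -0.1156), (207, 87, 0.1295, -0.1155), (208, 89, 0.1291, -0.1148), (209, 89, 0.1302, -0.1146), (210, 89, 0.1288, -0.1136), (211, 62, 0.1309, -0.1137), (212, 28, 0.1321, -0.1136), (213, 23, 0.1352, -0.1141), (214, 24, 0.1362, -0.1139), (215, 23, 0.1373, -0.1137), (216, 23, 0.139, -0.1138), (217, 23, 0.1407, -0.1139), (218, 23, 0.1406, -0.1133), (219, 23, 0.1434, -0.1138)]
flange [ 0.53068912 -0.11443325  0.12950622] [0.12899561 0.12936032 0.12952054 0.12946124 0.13131737]
scene
204 [80 79 83 84 87 82 76 67 72 69 71 68 69]
205 [77 75 75 76 78 79 78 73 69 67 66 69 67]
206 [77 75 75 69 78 77 77 76 69 67 66 66 64]
207 [77 76 71 75 75 76 74 77 72 69 69 66 68]
208 [73 74 75 80 79 77 77 75 73 72 69 65 68]
209 [74 70 73 72 72 76 76 77 72 73 70 63 62]
210 [121  97  87  80  75  74  71  72  67  65  67  67  66]
211 [188 169 148 129 108  79  72  80
[... 1018 characters left out ...]
8(88), np.uint8(59)), (199, np.uint8(87), np.uint8(61)), (200, np.uint8(98), np.uint8(59)), (201, np.uint8(100), np.uint8(64)), (202, np.uint8(98), np.uint8(65)), (203, np.uint8(90), np.uint8(68)), (204, np.uint8(79), np.uint8(71)), (205, np.uint8(75), np.uint8(66)), (206, np.uint8(75), np.uint8(66)), (207, np.uint8(76), np.uint8(69)), (208, np.uint8(74), np.uint8(69)), (209, np.uint8(70), np.uint8(70)), (210, np.uint8(97), np.uint8(67)), (211, np.uint8(169), np.uint8(98)), (212, np.uint8(213), np.uint8(176)), (213, np.uint8(224), np.uint8(220)), (214, np.uint8(226), np.uint8(223)), (215, np.uint8(223), np.uint8(221)), (216, np.uint8(182), np.uint8(223)), (217, np.uint8(122), np.uint8(225))]
```

drive_tool:
  rows:
    - {"tx":0,"ty":0,"tz":0.15,"ax":0,"ay":0,"az":0,"claw":0}
    - {"tx":0,"ty":0,"tz":0.15,"ax":0,"ay":0,"az":0,"claw":0}
    - {"tx":0,"ty":0,"tz":0,"ax":0,"ay":0,"az":0,"claw":0}
    - {"tx":0,"ty":0,"tz":0,"ax":0,"ay":0,"az":0,"claw":0}
    - {"tx":0,"ty":0,"tz":0,"ax":0,"ay":0,"az":0,"claw":0}
    - {"tx":0,"ty":0,"tz":0,"ax":0,"ay":0,"az":0,"claw":0}
    - {"tx":0,"ty":0,"tz":0,"ax":0,"ay":0,"az":0,"claw":0}
    - {"tx":0,"ty":0,"tz":0,"ax":0,"ay":0,"az":0,"claw":0}

```text
time_s: 13.02
tcp_pos: [0.5325, -0.1027, 0.136]
ee_rot: [[-0.06, -0.998, 0.0], [-0.998, 0.06, 0.0], [-0.0, -0.0, -1.0]]
wrist_force: [1.6, 0.6, -0.2]
gripper_width: 0.225
gripper_force: 30.0
```

Run:
```python
from bore import *
w=np.load('w4.npz');R,P=w['R'],w['P'];g=cv2.cvtColor(w['p'],cv2.COLOR_RGB2GRAY)
print('near rim v',[(v,int(g[v,245]),int(g[v,262])) for v in range(190,206)])
for v in range(194,206,2):print(v,g[v,236:274])
# rim edge points -> fit circle r=10 at z=.096 : left and right edges of near rim
pts=[]
for u in list(range(243,249))+list(range(260,267)):
    c=g[186:203,u].astype(int);d=np.diff(c);i=d.argmax();
    if d[i]>20:pts.append(ray(u,186+i+.5,.096,R,P)[:2])
pts=np.array(pts);from scipy.optimize import least_squares
r=least_squares(lambda c:np.hypot(*(pts-c).T)-.01,[.5315,-.103],loss='soft_l1',f_scale=.001);print(len(pts),r.x,(r.fun*1000).round(2))
s=sense();print(s['time_s'],np.array(s['tcp_pos']).round(4),np.array(s['ee_rot'])[:,2].round(4),np.array(s['wrist_force']).round(1))
p,X=cloud('wrist');k=(np.hypot(X[...,0]-.5315,X[...,1]+.104)<.006)
for a in np.arange(.07,.1,.006):
    m=k&(abs(X[...,2]-a)<.003);print(a.round(3),m.sum(),X[m].mean(0).round(4))
print('flange z',np.nanmedian(X[207:212,240:270,2],axis=1).round(4))
```

```text
near rim v [(190, 57, 62), (191, 52, 62), (192, 52, 62), (193, 52, 60), (194, 50, 58), (195, 63, 94), (196, 124, 134), (197, 147, 146), (198, 146, 146), (199, 146, 146), (200, 147, 146), (201, 147, 146), (202, 147, 146), (203, 148, 146), (204, 147, 146), (205, 107, 106)]
194 [81 54 55 54 54 54 53 53 52 50 50 67 95 94 67 70 69 69 69 67 63 62 60 63
 72 67 58 61 62 62 62 61 61 61 62 61 61 62]
196 [ 89  73  54  54  53  53  52  56  90 124 137 146 135  99  71  72  72  72
  70  68  66  65  62  79 120 143 134 109  65  60  62  62  61  61  60  60
  60  61]
198 [ 93  89  82  81  81  81 104 136 146 146 147 147 134  95  71  72  72  72
  72  70  66  64  62  68 110 146 146 145 141 116  75  60  60  61  61  61
  60  61]
200 [ 94  93  93  90  98 126 146 146 147 147 147 147 129  81  71  71  72  72
  72  72  73  73  70  73 110 146 146 146 145 145 127  74  56  60  60  60
  60  61]
202 [ 95  93  89  74  90 136 147 148 148 147 147 148 130  83  72  71  72  72
  73  73  73  73  73  72 106 146 146 146 147 145 146 126  68  55  60  61
  60  61]
204 [ 93  91  77  46  49 105 148 148 148 147 148 148 128  75  71  71  71  72
  72  72  73  73  73  73 107 146 146 146 147 147 131  77  41  47  58  60
  61  61]
13 [ 0.53183501 -0.10404071] [ 0.19 -0.23 -0.08  0.15 -0.14  0.22 -0.23  0.05 -0.2   0.17  0.05  0.01
  0.07]
13.0167 [ 0.5325 -0.1027  0.136 ] [ 1.e-04  0.e+00 -1.e+00] [ 1.6  0.6 -0.2]
0.07 4 [ 0.5307 -0.1048  0.0707]
0.076 24 [ 0.531  -0.1069  0.0765]
0.082 28 [ 0.5306 -0.107   0.0817]
0.088 32 [ 0.5307 -0.1071  0.0878]
0.094 26 [ 0.5306 -0.1075  0.0936]
flange z [0.1257 0.1259 0.1258 0.1259 0.1278]
```

The rod axis is at about (0.531,-0.104) against the bore at (0.532,-0.104), and the flange top at 0.126 puts the tip at 0.052. Settle briefly, recheck the flaps, and hand in.

drive_tool:
  rows:
    - {"tx":0,"ty":0,"tz":0,"ax":0,"ay":0,"az":0,"claw":0}
    - {"tx":0,"ty":0,"tz":0,"ax":0,"ay":0,"az":0,"claw":0}
    - {"tx":0,"ty":0,"tz":0,"ax":0,"ay":0,"az":0,"claw":0}
    - {"tx":0,"ty":0,"tz":0,"ax":0,"ay":0,"az":0,"claw":0}

```text
time_s: 13.4
tcp_pos: [0.5325, -0.1027, 0.1359]
ee_rot: [[-0.06, -0.998, -0.0], [-0.998, 0.06, 0.0], [-0.0, 0.0, -1.0]]
wrist_force: [-0.0, -0.1, -0.8]
gripper_width: 0.228
gripper_force: 30.0
```

```bash
python3 flap.py; python3 -c "
from station import *
print(finish_job())"
```

```text
13.4 [ 0.5325 -0.1027  0.1359] [-0.  -0.1 -0.8]
top L 317 [2.34 2.38 2.41 2.44 2.48]
top R 187 [2.2  2.24 2.26 2.27 2.29]
scene L 143 [2.11 2.25 2.31 2.34 2.36]
scene R 260 [2.28 2.29 2.31 2.34 2.37]
the job is handed in; nothing more can be done
None
```

I handed the job in at 13.4 s: both flaps lean outwards at about 2.3 rad, and the stem is held upright and still, within about 1 mm of the bore's centre, with its tip about 20 mm below the ring.

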